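# Hold open the right specimen case at the microscope bench

## Robot

A 6-joint arm with a two-finger parallel gripper is mounted at the origin on the work surface. World frame = base frame: x ahead of the robot, y to its left, z up, the work surface at z = 0. Lengths are in m, angles in rad, forces in N, time in s.
With the tool pointing down it reaches from about 0.325 to 0.775 m from the base axis. Payload 5.5 kg.
Tool frame: the origin (TCP) lies at the very end of the fingers, on their centre line; the grasp point (between the pads) lies 19 mm behind it; z points along the fingers, y is the direction in which the jaws open and shut (so a half turn about z gives the same grasp; the last joint's range is limited). The gripper opens to 85 mm and grips with 20 to 120 N. Pads are 22 mm wide; open, the fingers measure 114 mm over their backs; the gripper's body (76 mm by 85 mm) begins 54 mm behind the grasp point. The pads swing forward as they close: fully open they stand 13 mm farther back than shut.
Start: joints at [1.16, 0.091, 1.231, -0, 1.82, -0.057], TCP at [0.208, 0.563, 0.231] pointing down, gripper open.
Joint ranges: [-2.87, 2.87], [-0.86, 2.18], [0.17, 2.46], [-1.51, 4.65], [0.06, 2.69], [-2.65, 2.65]. Speed limits (rad/s): [2.57, 2.57, 3.01, 3.14, 3.14, 3.14].

## Interface

Orientations are given as a rotation vector (axis times angle).
In Python, from station import arm, optics gives the robot as it stands. The module is installed in compiled form; this text tells all that it offers.
- The arm moves only by the tool drive_tool, never from a script. Its argument "steps" is a list of rows, each an object of numbers: "dx", "dy", "dz": the shift along the tool's x, y, z in cm; "rx", "ry", "rz": the turn, a rotation vector about the tool's x, y, z in degrees; "grip": the finger opening in cm, from 0 to 8.54. In form: [{"dx": .., "dy": .., "dz": .., "rx": .., "ry": .., "rz": .., "grip": ..}, ...]. A call has exactly 5 rows; each row shifts and turns the pose as measured when the row begins, along the tool's axes as they then stand; what a row does not reach is not made up. A row lasts 1/8 s, in which the tool goes at most 62.5 mm and 10.7 degrees, less where a joint would pass 70% of its speed; a pose out of reach is approached as far as the arm can. A call is refused whole if a number of a shift passes 6.25 or a number of a turn 10.7, either way. A call with a gripper value outside its range is refused whole. The fingers move at their own pace and stop on an object; the grip force is fixed at half the most. Time passes only in rows, so rows that do not move let the fingers close, or fill a call up. It gives the time, the measured TCP pose, the force and the opening at its end, in the units of the state.
- arm.state(): the state, without advancing time (a new reading comes with each control period).
- optics.get_image(name): name is "scene" or "top" or "wrist"; returns (picture, depth): 400x640x3 uint8, red, green, blue; 400x640 float32, m along the optical axis (not along the pixel's ray), 0 where there is no reading.
- optics.camera_model(name): a dict with "vfov" (degrees; the focal length in pixels is half the picture's height over the tangent of half this angle, whatever the lens; pixels are square), "cx", "cy" (the principal point, pixels), "T" (4x4, takes a point from camera to world coordinates). Camera axes: x right, y down, z forward; pixel columns grow to the right and rows downward; lengths in m; the calibration is good to about 2 mm. A picture is of the moment at which its call begins: read the wrist's pose just before it. camera_model takes no time and is no camera call; for the wrist camera it gives the pose at the moment of the call.
- arm.close_job(): hands the job in, once; it reports no verdict.
Trained networks look in the newest picture that a camera, given by its name, has taken for a name from the list of things; names that differ only in an ending like _2 or _b are one class to them, and where a whole thing is asked for, a point or a joint stands for the part that bears it (a point fixed in the world has none). Each returns a list of dicts, best first, with "conf" (0 to 1); they miss things now and then, are a little off and sometimes report something else, mostly with a low value. They report only what shows in the picture. A call takes as long as a camera call.
- optics.find_in(name, camera): "at" ([x, y, z] in m, in world coordinates, good to about 4 mm: the middle of the surface that is visible of it).
- optics.regions_of(name, camera): "pixels" (400x640 bool, what is visible of it).
The state is a dict: "clock": time; "qpos": joint angles; "qvel": joint speeds; "effort": joint torques, N m; "eef_pos": TCP position; "tcp_rot": TCP orientation; "ft_force": force on the tool from outside, world axes, zero at the start; "wrist_torque": the same for the moment, N m; "grip_width": finger opening in m.
Only numpy, scipy, OpenCV 4.12 (cv2) and the standard library are available. Lean on these libraries where they do the work, as an engineer would, in place of code of your own. Each camera call takes 0.05 s, during which the arm holds its last target. There are 200 camera calls.

## Task

Two spring-lidded specimen cases stand on the bench, each with a small tray on its side: one tray carries the round puck with the ring of pins, the other a plain square block. Open the case whose tray carries the pin puck, by lifting its lid to 60 degrees from closed (give or take 5), and finish while holding it still there, so that a colleague can load the puck: the lid springs shut if let go, so do not release it. Leave the other case shut, and the puck, the block and everything else on the bench where they are.

Things in the scene. Friction and masses are not known exactly. Their poses are not given: they have to be found in the camera images.
- left_case: Specimen case at the robot's left, alike to the other, fixed, turned by up to 0.2 rad. White shell 130 (x) x 140 (y) x 70 mm high; origin: centre of its underside. Its own x points from the handle to the hinge (about away from the robot), its own y to its black tray (y = +70 to +165 mm, 90 mm long, rim 18 mm high).
- left_tray (a point): Middle of the floor of the left case's tray, 12 mm above the bench, 117 mm from the case's centre along the case's own +y.
- left_lid (a joint): Angle of the left lid, rad: 0 shut (at the start), growing as the bar end rises; 60 degrees is 1.047; stop at 1.75. White panel 130 x 140 x 8 mm, 0.24 to 0.39 kg, hinged along the case's own y at its far top edge. Weight and a spring pull it shut: 1.5 to 2.5 N at the bar.
- left_bar (a point): Middle of the left lid's round steel handle bar, 10 mm thick, 84 mm long along the case's own y, on 8 mm arms at its ends. Shut, it is 88 mm above the bench, 45 mm ahead of the shell, 175 mm before and 18 mm above the hinge axis, free all round. Can be pinched from above, fingers before and behind it; it turns between the pads as the lid rises.
- left_hinge (a point): On the hinge axis of the left lid, at its middle: 70 mm above the bench, 65 mm from the case's centre along the case's own +x. The axis runs along the case's own y.
- right_case: Specimen case at the robot's right, alike to the other, fixed, turned by up to 0.2 rad. White shell 130 (x) x 140 (y) x 70 mm high; origin: centre of its underside. Its own x points from the handle to the hinge (about away from the robot), its own y to its black tray (y = +70 to +165 mm, 90 mm long, rim 18 mm high).
- right_tray (a point): Middle of the floor of the right case's tray, 12 mm above the bench, 117 mm from the case's centre along the case's own +y.
- right_lid (a joint): Angle of the right lid, rad: 0 shut (at the start), growing as the bar end rises; 60 degrees is 1.047; stop at 1.75. White panel 130 x 140 x 8 mm, 0.24 to 0.39 kg, hinged along the case's own y at its far top edge. Weight and a spring pull it shut: 1.5 to 2.5 N at the bar.
- right_bar (a point): Middle of the right lid's round steel handle bar, 10 mm thick, 84 mm long along the case's own y, on 8 mm arms at its ends. Shut, it is 88 mm above the bench, 45 mm ahead of the shell, 175 mm before and 18 mm above the hinge axis, free all round. Can be pinched from above, fingers before and behind it; it turns between the pads as the lid rises.
- right_hinge (a point): On the hinge axis of the right lid, at its middle: 70 mm above the bench, 65 mm from the case's centre along the case's own +x. The axis runs along the case's own y.
- pin_puck: Round steel sample puck, 66 mm across and 16 mm thick, with six upright pins in a ring, 43 mm tall over all, 0.25 kg, loose on one of the two trays. Origin at the centre of its underside, z up. It tells which case to open; leave it alone.
- blank_block: Plain square steel block 56 x 56 x 18 mm without pins, loose on the other tray. Origin at the centre of its underside. Leave it alone.
- wash_bottle: Wash bottle, white with a red cap and bent spout, 68 mm across, 222 mm tall, standing beyond the left case's side. Bystander, loose. Leave it alone.
- tweezers: Steel tweezers 130 mm long, 7 mm high, lying flat in front of the left case, partly under its handle. Bystander, loose. Leave it alone.
- dish: Shallow white dish 90 mm across, 16 mm high, on the right. Bystander, loose. Leave it alone.
- vial: Small capped vial 28 mm across, 50 mm tall, standing between the robot and the cases. Bystander, loose. Leave it alone.
- driver: Screwdriver 170 mm long, lying on the left. Bystander, loose. Leave it alone.
- lens_cap: Black lens cap 60 mm across, 14 mm high, on the right at the back. Bystander, loose. Leave it alone.

How it is judged:
By the outcome, as a careful person would: the job done as asked, in the order asked, and still so for the second after the job is handed in, while the arm keeps its last pose, push and grip.
It also fails if it takes over 32 s, if anything falls off the work surface, if the arm or the gripper's body presses on something with over 40 N, if the wrist force passes 120 N, or if a joint passes its speed limit or range.

## Working session

There is one attempt and no reset: what is moved stays moved. The work goes in short steps, Python scripts to look and compute and a tool call to move; the robot and the scene stay as the last step left them, time stands still between calls to the robot, and variables do not carry over. Pictures are saved under pics/ and viewed, about 8 in all and at most 12, crops included, and the job is handed in when it is done.

Besides the shell and the picture viewer there is one more tool, called after "Call:" as a command line: name --argument value ..., lists and objects as JSON in quotes. drive_tool: Moves the arm, as the interface text tells. Its arguments: {"type":"object","properties":{"steps":{"type":"array"}},"required":["steps"]}

```bash
mkdir -p pics
cat > h.py <<'E'
from station import arm, optics
import numpy as np, cv2
def snap(c,fn):
    im,d=optics.get_image(c); cv2.imwrite('pics/'+fn,im[:,:,::-1]); return im,d
def pts(c,d,mask=None):
    m=optics.camera_model(c); f=200/np.tan(np.radians(m['vfov']/2))
    v,u=np.nonzero((d>0) if mask is None else (mask&(d>0))); z=d[v,u]
    P=np.c_[(u-m['cx'])*z/f,(v-m['cy'])*z/f,z,np.ones(len(z))]@np.array(m['T']).T
    return P[:,:3],u,v
def proj(c,p):
    m=optics.camera_model(c); f=200/np.tan(np.radians(m['vfov']/2))
    q=np.linalg.inv(np.array(m['T']))@np.r_[p,1]
    return m['cx']+f*q[0]/q[2],m['cy']+f*q[1]/q[2]
E
python3 - <<'E'
from h import *
np.set_printoptions(precision=3,suppress=True)
s=arm.state(); print(s)
for c in ('top','scene'):
    im,d=snap(c,c+'0.png'); print(c,optics.camera_model(c)['T'][2][3])
    for n in ('pin_puck','blank_block','left_bar','right_bar','left_case','right_case','left_tray','vial','tweezers','wash_bottle'):
        r=optics.find_in(n,c); print(n,[(np.round(x['at'],3),round(x['conf'],2)) for x in r[:3]])
E
```

```text
{'clock': 0.0, 'qpos': array([ 1.16 ,  0.092,  1.232, -0.   ,  1.82 , -0.057]), 'qvel': array([ 0.001,  0.   ,  0.001,  0.001, -0.   , -0.001]), 'effort': array([ -0.001, -45.875, -41.802,   0.   ,   0.012,  -0.   ]), 'eef_pos': array([0.208, 0.563, 0.23 ]), 'tcp_rot': array([-0.553, -3.092,  0.003]), 'ft_force': array([ 0.233,  0.193, -0.466]), 'wrist_torque': array([-0.075, -0.027, -0.005]), 'grip_width': 0.08522704114926435}
top 1.1983648816603196
pin_puck [(array([ 0.561, -0.115,  0.03 ]), 0.91)]
blank_block [(array([0.575, 0.231, 0.028]), 0.97)]
left_bar []
right_bar [(array([ 0.559, -0.239,  0.079]), 0.92), (array([ 0.637, -0.42 ,  0.003]), 0.33)]
left_case [(array([0.554, 0.127, 0.079]), 0.79)]
right_case [(array([ 0.559, -0.214,  0.077]), 0.74)]
left_tray [(array([0.556, 0.126, 0.075]), 0.94)]
vial [(array([ 0.427, -0.058,  0.05 ]), 0.5), (array([0.575, 0.233, 0.028]), 0.22)]
tweezers [(array([0.396, 0.104, 0.004]), 0.69)]
wash_bottle [(array([0.569, 0.453, 0.119]), 0.65), (array([0.551, 0.116, 0.085]), 0.53)]
scene 0.7839385851264716
pin_puck [(array([ 0.577, -0.12 ,  0.03 ]), 0.73), (array([ 0.599, -0.218,  0.077]), 0.37)]
blank_block [(array([0.587, 0.228, 0.033]), 0.87)]
left_bar [(array([0.563, 0.108, 0.079]), 0.64)]
right_bar [(array([ 0.564, -0.232,  0.083]), 0.77)]
left_case [(array([0.596, 0.121, 0.078]), 0.63)]
right_case [(array([ 0.602, -0.219,  0.078]), 0.9), (array([ 0.569, -0.232,  0.082]), 0.38)]
left_tray []
vial [(array([ 0.435, -0.057,  0.034]), 0.67)]
tweezers [(array([ 0.641, -0.422,  0.004]), 0.59), (array([0.384, 0.099, 0.002]), 0.5)]
wash_bottle [(array([0.597, 0.455, 0.1  ]), 0.62)]
```

View pics/top0.png

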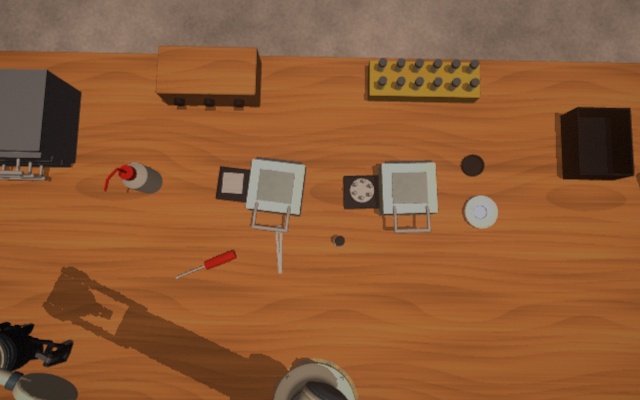

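View pics/scene0.png

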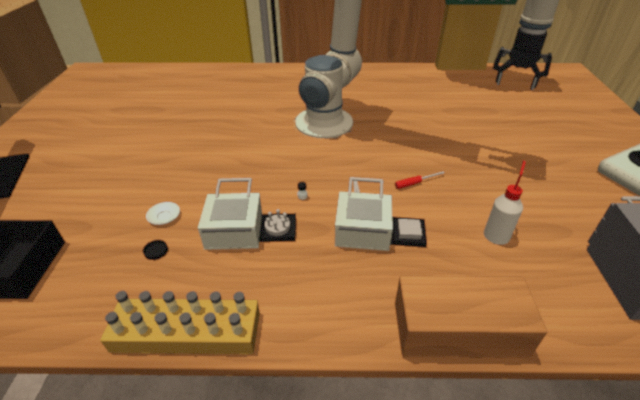

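Run:
```python
from h import *
np.set_printoptions(precision=3,suppress=True)
im,d=optics.get_image('top'); P,u,v=pts('top',d)
# lid panel of right case: z 0.06-0.1, near
m=(P[:,2]>.06)&(P[:,2]<.105)&(P[:,1]<-.1)&(P[:,1]>-.36)&(P[:,0]>.40)&(P[:,0]<.7)
Q=P[m]; print(len(Q),Q.min(0),Q.max(0),np.median(Q,0))
msk=np.zeros(d.shape,np.uint8); msk[v[m],u[m]]=255
n,l,st,ce=cv2.connectedComponentsWithStats(msk)
for i in range(1,n):
    if st[i,4]>15:
        R=Q[l[v[m],u[m]]==i]; r=cv2.minAreaRect(R[:,:2].astype(np.float32)); print(st[i],r,np.median(R[:,2]))
# bar: 0.40..0.50
m2=m&(P[:,0]<.485); 
for a,b in zip(P[m2][:40],im[v[m2],u[m2]][:40]): print(a,b,end=';')
```

```text
3147 [ 0.451 -0.304  0.06 ] [ 0.638 -0.113  0.098] [ 0.561 -0.232  0.081]
[ 381  161   57   72 3146] ((0.5443146824836731, -0.23351693153381348), (0.18624216318130493, 0.14082498848438263), 2.1763384342193604) 0.080977237678164
[ 0.484 -0.192  0.089] [126 109  98];[ 0.483 -0.193  0.098] [154 135 121];[ 0.484 -0.197  0.092] [146 119 102];[ 0.481 -0.191  0.092] [123 107  94];[ 0.481 -0.194  0.095] [154 135 121];[ 0.481 -0.197  0.091] [149 122 103];[ 0.483 -0.275  0.09 ] [115  93  77];[ 0.483 -0.277  0.092] [149 129 115];[ 0.483 -0.279  0.095] [157 132 114];[ 0.483 -0.282  0.094] [150 102  65];[ 0.479 -0.192  0.091] [120 104  93];[ 0.479 -0.194  0.093] [153 134 119];[ 0.479 -0.196  0.095] [151 123 105];[ 0.481 -0.275  0.089] [113  91  75];[ 0.48  -0.277  0.094] [148 129 114];[ 0.481 -0.28   0.092] [158 133 114];[ 0.481 -0.283  0.09 ] [152 102  66];[ 0.476 -0.191  0.095] [124 104  91];[ 0.476 -0.194  0.092] [152 133 119];[ 0.476 -0.197  0.09 ] [150 123 106];[ 0.478 -0.275  0.09 ] [115  89  72];[ 0.478 -0.278  0.089] [148 129 114];[ 0.478 -0.279  0.096] [160 135 118];[ 0.478 -0.282  0.093] [152 104  72];[ 0.474 -0.192  0.091] [125 102  85];[ 0.474 -0.194  0.093] [151 132 117];[ 0.474 -0.196  0.093] [145 122 105];[ 0.476 -0.275  0.09 ] [122  91  71];[ 0.475 -0.279  0.094] [159 137 120];[ 0.476 -0.283  0.089] [150 108  80];[ 0.471 -0.191  0.093] [122 100  83];[ 0.471 -0.195  0.089] [150 131 116];[ 0.471 -0.197  0.091] [149 127 109];[ 0.473 -0.276  0.086] [120  90  69];[ 0.473 -0.277  0.092] [144 127 112];[ 0.473 -0.28   0.093] [161 141 124];[ 0.473 -0.282  0.093] [151 109  81];[ 0.468 -0.192  0.092] [120  97  81];[ 0.468 -0.194  0.093] [152 134 119];[ 0.468 -0.196  0.095] [153 131 113];
```

The pin puck sits on the right case's tray: in the top view the puck is at (362,190), left of the case at (409,188). The block at (233,183) belongs to the left case. The right bar lies at about (412,231), with the vial clear of it at (339,240). The scene view agrees, so the right case is the one to open.

```bash
cat >> h.py <<'E'
from scipy.spatial.transform import Rotation as Ro
def plan(pos,yaw,n=5,step=.058,ang=9.5,grip=8.5):
    """rows towards a tool-down pose with tool y at world angle yaw"""
    s=arm.state(); p=np.array(s['eef_pos']); R=Ro.from_rotvec(s['tcp_rot'])
    y=np.array([np.cos(yaw),np.sin(yaw),0]); z=np.array([0,0,-1.]); G=Ro.from_matrix(np.c_[np.cross(y,z),y,z])
    print('now',p.round(4),'err mm',(1e3*(np.array(pos)-p)).round(1))
    for i in range(n):
        d=np.array(pos)-p; L=np.linalg.norm(d); d*=min(1,step/max(L,1e-9))
        r=(R.inv()*G).as_rotvec(); a=np.degrees(np.linalg.norm(r)); r*=min(1,ang/max(a,1e-9))
        t=R.inv().apply(d)*100; rd=np.degrees(r)
        print(dict(zip(('dx','dy','dz','rx','ry','rz','grip'),[*t.round(2),*rd.round(1),grip])))
        p=p+d; R=R*Ro.from_rotvec(r)
E
python3 - <<'E'
from h import *
np.set_printoptions(precision=4,suppress=True)
im,d=optics.get_image('top'); P,u,v=pts('top',d)
m=(P[:,2]>.075)&(P[:,2]<.105)&(abs(P[:,1]+.235)<.034)&(P[:,0]>.43)&(P[:,0]<.475)
Q=P[m]; k=np.polyfit(Q[:,1],Q[:,0],1); print(len(Q),'slope',k,'bar x at -.235',np.polyval(k,-.235),Q[:,2].mean())
m=(P[:,2]>.07)&(P[:,2]<.105)&(abs(P[:,1]+.235)<.1)&(P[:,0]>.43)&(P[:,0]<.475)
print(P[m][:,1].min(),P[m][:,1].max())
plan([.456,-.235,.22],.038)
E
```

```text
110 slope [-0.0212  0.4505] bar x at -.235 0.455498775982858 0.09349778514224856
-0.2830337052238638 -0.1915217280606457
now [0.2079 0.5628 0.2313] err mm [ 248.1 -797.8  -11.3]
{'dx': np.float64(-3.53), 'dy': np.float64(-4.6), 'dz': np.float64(0.08), 'rx': np.float64(0.0), 'ry': np.float64(-0.0), 'rz': np.float64(9.5), 'grip': 8.5}
{'dx': np.float64(-4.24), 'dy': np.float64(-3.95), 'dz': np.float64(0.08), 'rx': np.float64(0.0), 'ry': np.float64(-0.0), 'rz': np.float64(9.5), 'grip': 8.5}
{'dx': np.float64(-4.84), 'dy': np.float64(-3.2), 'dz': np.float64(0.08), 'rx': np.float64(0.0), 'ry': np.float64(-0.0), 'rz': np.float64(9.5), 'grip': 8.5}
{'dx': np.float64(-5.3), 'dy': np.float64(-2.35), 'dz': np.float64(0.08), 'rx': np.float64(0.0), 'ry': np.float64(-0.0), 'rz': np.float64(9.5), 'grip': 8.5}
{'dx': np.float64(-5.62), 'dy': np.float64(-1.45), 'dz': np.float64(0.08), 'rx': np.float64(0.0), 'ry': np.float64(-0.0), 'rz': np.float64(9.5), 'grip': 8.5}
```

Call:
drive_tool --steps '[{"dx":-3.5,"dy":-4.6,"dz":0,"rx":0,"ry":0,"rz":9.5,"grip":8.5},{"dx":-4.2,"dy":-4,"dz":0,"rx":0,"ry":0,"rz":9.5,"grip":8.5},{"dx":-4.8,"dy":-3.2,"dz":0,"rx":0,"ry":0,"rz":9.5,"grip":8.5},{"dx":-5.3,"dy":-2.4,"dz":0,"rx":0,"ry":0,"rz":9.5,"grip":8.5},{"dx":-5.6,"dy":-1.5,"dz":0,"rx":0,"ry":0,"rz":9.5,"grip":8.5}]'

```text
clock: 1.82
eef_pos: [0.2903, 0.28, 0.2286]
tcp_rot: [1.776, 2.589, -0.006]
ft_force: [0.1, -0.1, 0.3]
grip_width: 0.0849
```

```bash
python3 -c "
from h import *
plan([.456,-.237,.22],.03,n=10)"
```

```text
now [0.2903 0.28   0.2286] err mm [ 165.7 -517.    -8.6]
{'dx': np.float64(-5.79), 'dy': np.float64(-0.34), 'dz': np.float64(0.11), 'rx': np.float64(-0.0), 'ry': np.float64(0.1), 'rz': np.float64(9.5), 'grip': 8.5}
{'dx': np.float64(-5.77), 'dy': np.float64(0.62), 'dz': np.float64(0.1), 'rx': np.float64(-0.0), 'ry': np.float64(0.1), 'rz': np.float64(9.5), 'grip': 8.5}
{'dx': np.float64(-5.58), 'dy': np.float64(1.57), 'dz': np.float64(0.09), 'rx': np.float64(-0.0), 'ry': np.float64(0.0), 'rz': np.float64(0.4), 'grip': 8.5}
{'dx': np.float64(-5.57), 'dy': np.float64(1.6), 'dz': np.float64(0.09), 'rx': np.float64(0.0), 'ry': np.float64(-0.0), 'rz': np.float64(0.0), 'grip': 8.5}
{'dx': np.float64(-5.57), 'dy': np.float64(1.6), 'dz': np.float64(0.09), 'rx': np.float64(0.0), 'ry': np.float64(-0.0), 'rz': np.float64(0.0), 'grip': 8.5}
{'dx': np.float64(-5.57), 'dy': np.float64(1.6), 'dz': np.float64(0.09), 'rx': np.float64(0.0), 'ry': np.float64(0.0), 'rz': np.float64(0.0), 'grip': 8.5}
{'dx': np.float64(-5.57), 'dy': np.float64(1.6), 'dz': np.float64(0.09), 'rx': np.float64(0.0), 'ry': np.float64(0.0), 'rz': np.float64(0.0), 'grip': 8.5}
{'dx': np.float64(-5.57), 'dy': np.float64(1.6), 'dz': np.float64(0.09), 'rx': np.float64(0.0), 'ry': np.float64(0.0), 'rz': np.float64(0.0), 'grip': 8.5}
{'dx': np.float64(-5.57), 'dy': np.float64(1.6), 'dz': np.float64(0.09), 'rx': np.float64(0.0), 'ry': np.float64(0.0), 'rz': np.float64(0.0), 'grip': 8.5}
{'dx': np.float64(-2.02), 'dy': np.float64(0.58), 'dz': np.float64(0.03), 'rx': np.float64(0.0), 'ry': np.float64(0.0), 'rz': np.float64(0.0), 'grip': 8.5}
```

Call:
drive_tool --steps '[{"dx":-5.8,"dy":-0.3,"dz":0.1,"rz":9.5,"rx":0,"ry":0,"grip":8.5},{"dx":-5.8,"dy":0.6,"dz":0.1,"rx":0,"ry":0,"rz":9.5,"grip":8.5},{"dx":-5.6,"dy":1.6,"dz":0.1,"rx":0,"ry":0,"rz":0.4,"grip":8.5},{"dx":-5.6,"dy":1.6,"dz":0.1,"rx":0,"ry":0,"rz":0,"grip":8.5},{"dx":-5.6,"dy":1.6,"dz":0.1,"rx":0,"ry":0,"rz":0,"grip":8.5}]'

```text
clock: 2.45
eef_pos: [0.3778, -0.0068, 0.2261]
tcp_rot: [2.197, 2.237, 0.005]
ft_force: [1.5, 0.4, 0.4]
grip_width: 0.0852
```

```bash
python3 -c "
from h import *
plan([.456,-.237,.20],.03,n=6,grip=4)"
```

```text
now [ 0.3778 -0.0068  0.2261] err mm [  78.2 -230.2  -26.1]
{'dx': np.float64(-5.49), 'dy': np.float64(1.75), 'dz': np.float64(0.65), 'rx': np.float64(0.4), 'ry': np.float64(0.1), 'rz': np.float64(-0.7), 'grip': 4}
{'dx': np.float64(-5.51), 'dy': np.float64(1.69), 'dz': np.float64(0.62), 'rx': np.float64(0.0), 'ry': np.float64(0.0), 'rz': np.float64(-0.0), 'grip': 4}
{'dx': np.float64(-5.51), 'dy': np.float64(1.69), 'dz': np.float64(0.62), 'rx': np.float64(-0.0), 'ry': np.float64(-0.0), 'rz': np.float64(-0.0), 'grip': 4}
{'dx': np.float64(-5.51), 'dy': np.float64(1.69), 'dz': np.float64(0.62), 'rx': np.float64(0.0), 'ry': np.float64(0.0), 'rz': np.float64(-0.0), 'grip': 4}
{'dx': np.float64(-1.19), 'dy': np.float64(0.36), 'dz': np.float64(0.13), 'rx': np.float64(-0.0), 'ry': np.float64(-0.0), 'rz': np.float64(-0.0), 'grip': 4}
{'dx': np.float64(0.0), 'dy': np.float64(0.0), 'dz': np.float64(0.0), 'rx': np.float64(0.0), 'ry': np.float64(0.0), 'rz': np.float64(-0.0), 'grip': 4}
```

Call:
drive_tool --steps '[{"dx":-5.5,"dy":1.7,"dz":0.6,"rx":0.4,"ry":0,"rz":-0.7,"grip":4},{"dx":-5.5,"dy":1.7,"dz":0.6,"rx":0,"ry":0,"rz":0,"grip":4},{"dx":-5.5,"dy":1.7,"dz":0.6,"rx":0,"ry":0,"rz":0,"grip":4},{"dx":-5.5,"dy":1.7,"dz":0.6,"rx":0,"ry":0,"rz":0,"grip":4},{"dx":-1.2,"dy":0.4,"dz":0.1,"rx":0,"ry":0,"rz":0,"grip":4}]'

```text
clock: 3.08
eef_pos: [0.4571, -0.2481, 0.2021]
tcp_rot: [2.19, 2.246, 0.001]
ft_force: [-0.9, 0.3, 0.9]
grip_width: 0.0401
```

Run:
```python
from h import *
np.set_printoptions(precision=4,suppress=True)
im,d=snap('wrist','w1.png'); P,u,v=pts('wrist',d)
print(optics.camera_model('wrist')['T'])
r=optics.regions_of('right_bar','wrist'); print([(x['conf'],x['pixels'].sum()) for x in r],[x['at'] for x in optics.find_in('right_bar','wrist')])
m=(P[:,2]>.075)&(P[:,2]<.105)&(abs(P[:,1]+.235)<.034)&(P[:,0]>.43)&(P[:,0]<.475)
Q=P[m]
if len(Q)>9: k=np.polyfit(Q[:,1],Q[:,0],1); print(len(Q),k,'x at -.237',np.polyval(k,-.237),Q[:,2].mean(),Q[:,2].max())
m=(P[:,2]>.07)&(P[:,2]<.105)&(abs(P[:,1]+.235)<.1)&(P[:,0]>.44)&(P[:,0]<.47)
if m.any(): print(P[m][:,1].min(),P[m][:,1].max())
plan([.456,-.237,.12],.03,n=5,grip=4)
```

```text
[[ 0.9996  0.0241  0.0127  0.4547]
 [ 0.027  -0.9437 -0.3297 -0.164 ]
 [ 0.004   0.3299 -0.944   0.3447]
 [ 0.      0.      0.      1.    ]]
[(0.96, np.int64(32117)), (0.69, np.int64(39086))] [[0.5607, -0.2235, 0.0787]]
1188 [-0.0443  0.446 ] x at -.237 0.45646943865949724 0.09127646646679283 0.09395703870878497
-0.2839362003393538 -0.19152096529751883
now [ 0.4572 -0.2451  0.2036] err mm [ -1.2   8.1 -83.6]
{'dx': np.float64(0.58), 'dy': np.float64(-0.1), 'dz': np.float64(5.77), 'rx': np.float64(0.3), 'ry': np.float64(0.2), 'rz': np.float64(-0.1), 'grip': 4}
{'dx': np.float64(0.25), 'dy': np.float64(-0.03), 'dz': np.float64(2.59), 'rx': np.float64(0.0), 'ry': np.float64(-0.0), 'rz': np.float64(-0.0), 'grip': 4}
{'dx': np.float64(0.0), 'dy': np.float64(0.0), 'dz': np.float64(0.0), 'rx': np.float64(0.0), 'ry': np.float64(-0.0), 'rz': np.float64(-0.0), 'grip': 4}
{'dx': np.float64(0.0), 'dy': np.float64(0.0), 'dz': np.float64(0.0), 'rx': np.float64(0.0), 'ry': np.float64(0.0), 'rz': np.float64(-0.0), 'grip': 4}
{'dx': np.float64(0.0), 'dy': np.float64(0.0), 'dz': np.float64(0.0), 'rx': np.float64(0.0), 'ry': np.float64(0.0), 'rz': np.float64(-0.0), 'grip': 4}
```

View pics/w1.png

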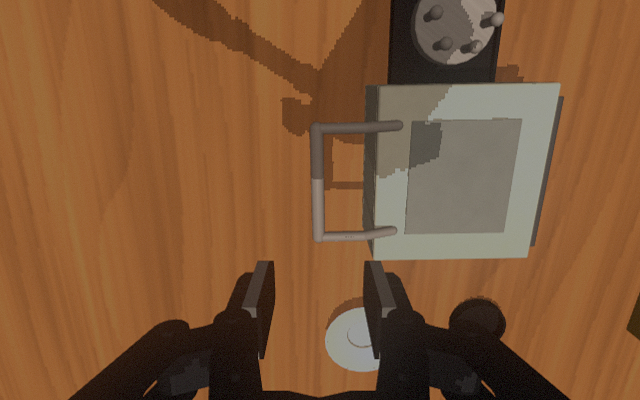

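The wrist view shows the bar at about (317,182), running vertically, and the fingers straddling its column at (260,310) and (378,310). The puck is on this case's tray at the top (450,25). The measured bar is at x 0.4565, y -0.2375, with yaw about 0.04, so I am descending.

Call:
drive_tool --steps '[{"dx":0.7,"dy":0,"dz":4,"rx":0.3,"ry":0.2,"rz":-0.6,"grip":4},{"dx":0,"dy":0,"dz":4,"rx":0,"ry":0,"rz":0,"grip":4},{"dx":0,"dy":0,"dz":2,"rx":0,"ry":0,"rz":0,"grip":4},{"dx":0,"dy":0,"dz":0,"rx":0,"ry":0,"rz":0,"grip":4},{"dx":0,"dy":0,"dz":0,"rx":0,"ry":0,"rz":0,"grip":4}]'

```text
clock: 3.85
eef_pos: [0.4591, -0.2309, 0.1076]
tcp_rot: [2.161, 2.268, 0.007]
ft_force: [0.4, -0.2, 0.2]
grip_width: 0.0403
```

```bash
python3 -c "
from h import *
plan([.4565,-.2375,.068],.04,n=2,grip=4)
print(arm.state()['ft_force'])"
```

```text
now [ 0.4591 -0.2309  0.1076] err mm [ -2.6  -6.6 -39.6]
{'dx': np.float64(-0.64), 'dy': np.float64(-0.32), 'dz': np.float64(3.95), 'rx': np.float64(0.5), 'ry': np.float64(0.2), 'rz': np.float64(0.5), 'grip': 4}
{'dx': np.float64(0.0), 'dy': np.float64(0.0), 'dz': np.float64(0.0), 'rx': np.float64(0.0), 'ry': np.float64(0.0), 'rz': np.float64(-0.0), 'grip': 4}
[ 0.42006046 -0.17251766  0.17679583]
```

Call:
drive_tool --steps '[{"dx":-0.6,"dy":-0.3,"dz":2,"rx":0.5,"ry":0.2,"rz":0.5,"grip":4},{"dx":0,"dy":0,"dz":1.7,"rx":0,"ry":0,"rz":0,"grip":4},{"dx":0,"dy":0,"dz":0,"rx":0,"ry":0,"rz":0,"grip":4},{"dx":0,"dy":0,"dz":0,"rx":0,"ry":0,"rz":0,"grip":4},{"dx":0,"dy":0,"dz":0,"rx":0,"ry":0,"rz":0,"grip":4}]'

```text
clock: 4.47
eef_pos: [0.4573, -0.2377, 0.0704]
tcp_rot: [2.176, 2.262, 0.002]
ft_force: [1.0, 1.2, -0.9]
grip_width: 0.0401
```

```bash
python3 -c "
from h import *
plan([.4565,-.2375,.069],.04,n=1,grip=4)
print(arm.state()['ft_force'])
snap('wrist','w2.png')"
```

```text
now [ 0.4573 -0.2377  0.0704] err mm [-0.8  0.2 -1.4]
{'dx': np.float64(0.02), 'dy': np.float64(-0.08), 'dz': np.float64(0.14), 'rx': np.float64(0.2), 'ry': np.float64(0.1), 'rz': np.float64(-0.1), 'grip': 4}
[ 0.95443264  1.1632414  -0.8609187 ]
```

View pics/w2.png

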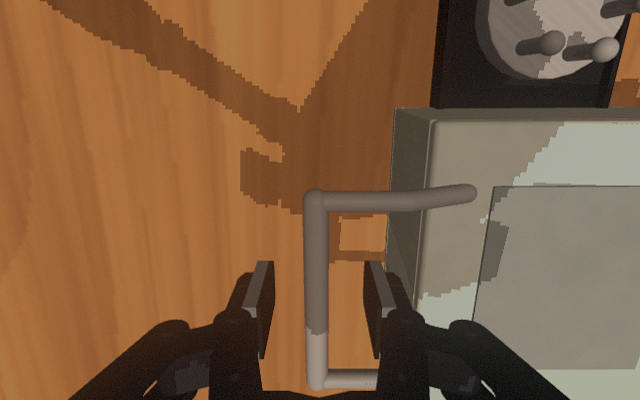

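The bar at column 317 is centred between the pads (260 and 378), and they reach past it along its length. Closing now.

Call:
drive_tool --steps '[{"dx":0,"dy":-0.1,"dz":0.1,"rx":0.2,"ry":0.1,"rz":0,"grip":2},{"dx":0,"dy":0,"dz":0,"rx":0,"ry":0,"rz":0,"grip":0.5},{"dx":0,"dy":0,"dz":0,"rx":0,"ry":0,"rz":0,"grip":0},{"dx":0,"dy":0,"dz":0,"rx":0,"ry":0,"rz":0,"grip":0},{"dx":0,"dy":0,"dz":0,"rx":0,"ry":0,"rz":0,"grip":0}]'

```text
clock: 5.15
eef_pos: [0.4562, -0.238, 0.0702]
tcp_rot: [-2.177, -2.264, 0.001]
ft_force: [-0.7, -0.5, 0.3]
grip_width: 0.0077
```

```bash
cat >> h.py <<'E'
def lift(a0,degs,yaw=.04,grip=0):
    """rows along the lid arc, a0 = lid angle now (deg), tool kept upright; dy along case x, dz down"""
    r=np.hypot(.175,.018); b=np.arctan2(.018,.175)
    f=lambda a: np.array([-r*np.cos(np.radians(a)+b), r*np.sin(np.radians(a)+b)])
    for a in degs: d=(f(a)-f(a0))*100; print(a,'dy %.2f dz %.2f'%(d[0],-d[1])); a0=a
E
python3 -c "
from h import *
s=arm.state(); print(s['eef_pos'],s['ft_force'],s['grip_width'])
plan(s['eef_pos'],.04,n=1)
lift(0,[3,7,12,17,22,27,32,37,42,47,51,54,57,59,60])"
```

```text
[ 0.45620418 -0.2379836   0.07016216] [-0.72176786 -0.54971941  0.32096027] 0.007681026208416249
now [ 0.4562 -0.238   0.0702] err mm [0. 0. 0.]
{'dx': np.float64(0.0), 'dy': np.float64(0.0), 'dz': np.float64(0.0), 'rx': np.float64(-0.0), 'ry': np.float64(-0.0), 'rz': np.float64(-0.1), 'grip': 8.5}
3 dy 0.12 dz -0.91
7 dy 0.23 dz -1.21
12 dy 0.41 dz -1.48
17 dy 0.53 dz -1.44
22 dy 0.66 dz -1.39
27 dy 0.78 dz -1.32
32 dy 0.89 dz -1.25
37 dy 0.99 dz -1.17
42 dy 1.09 dz -1.08
47 dy 1.18 dz -0.98
51 dy 1.00 dz -0.71
54 dy 0.78 dz -0.48
57 dy 0.81 dz -0.44
59 dy 0.55 dz -0.27
60 dy 0.28 dz -0.13
```

Call:
drive_tool --steps '[{"dx":0,"dy":0,"dz":0,"rx":0,"ry":0,"rz":0,"grip":0},{"dx":0,"dy":0.1,"dz":-0.9,"rx":0,"ry":0,"rz":0,"grip":0},{"dx":0,"dy":0.2,"dz":-1.2,"rx":0,"ry":0,"rz":0,"grip":0},{"dx":0,"dy":0,"dz":0,"rx":0,"ry":0,"rz":0,"grip":0},{"dx":0,"dy":0,"dz":0,"rx":0,"ry":0,"rz":0,"grip":0}]'

```text
clock: 5.78
eef_pos: [0.4594, -0.2378, 0.0913]
tcp_rot: [-2.176, -2.263, 0.001]
ft_force: [2.1, -1.9, -5.3]
grip_width: 0.0077
```

```bash
python3 -c "
from h import *
s=arm.state(); print(s['eef_pos'],s['ft_force'],s['grip_width'])
plan(s['eef_pos'],.04,n=1)
snap('scene','s2.png'); im=cv2.imread('pics/s2.png'); cv2.imwrite('pics/s2c.png',cv2.resize(im[100:280,140:360],None,fx=3,fy=3))"
```

```text
[ 0.45936216 -0.237823    0.09131048] [ 2.09647755 -1.9440364  -5.27363826] 0.00765911673811637
now [ 0.4594 -0.2378  0.0913] err mm [0. 0. 0.]
{'dx': np.float64(0.0), 'dy': np.float64(0.0), 'dz': np.float64(0.0), 'rx': np.float64(-0.1), 'ry': np.float64(-0.0), 'rz': np.float64(-0.0), 'grip': 8.5}
```

View pics/s2c.png

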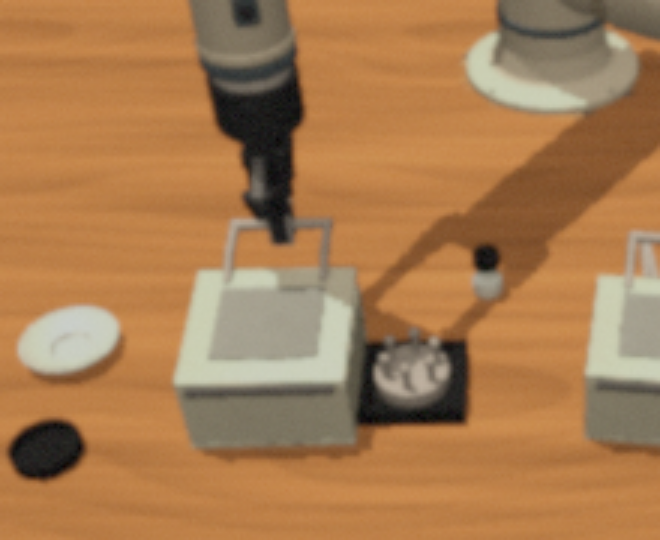

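The crop shows the gripper holding the middle of the bar (285,225) and the lid slightly up, with the puck untouched on its tray at (412,370). The force down is about 5 N. I continue along the arc.

Call:
drive_tool --steps '[{"dx":0,"dy":0.4,"dz":-1.5,"rx":0,"ry":0,"rz":0,"grip":0},{"dx":0,"dy":0.5,"dz":-1.4,"rx":0,"ry":0,"rz":0,"grip":0},{"dx":0,"dy":0.7,"dz":-1.4,"rx":0,"ry":0,"rz":0,"grip":0},{"dx":0,"dy":0.8,"dz":-1.3,"rx":0,"ry":0,"rz":0,"grip":0},{"dx":0,"dy":0,"dz":0,"rx":0,"ry":0,"rz":0,"grip":0}]'

```text
clock: 6.45
eef_pos: [0.4836, -0.2367, 0.1509]
tcp_rot: [-2.175, -2.261, 0.004]
ft_force: [2.6, -1.0, -6.3]
grip_width: 0.0078
```

```bash
cat >> h.py <<'E'
def lidang(p0=(.4562,.0702)):
    s=arm.state(); p=s['eef_pos']; b=np.arctan2(.018,.175)
    hx=p0[0]+.175; hz=p0[1]-.018
    a=np.degrees(np.arctan2(p[2]-hz,hx-p[0])-b); r=np.hypot(p[2]-hz,hx-p[0])
    print('lid by tcp %.1f deg, r %.1f mm (176)'%(a,1e3*r),p.round(4),s['ft_force'].round(1),s['grip_width'].round(4)); return a
E
python3 -c "
from h import *
a=lidang(); plan(arm.state()['eef_pos'],.04,n=1)
lift(a,[32,37,42,47,50,53,55,57,59,60])"
```

```text
Traceback (most recent call last):
  File "h.py", line 35, in lidang
    print('lid by tcp %.1f deg, r %.1f mm (176)'%(a,1e3*r),p.round(4),s['ft_force'].round(1),s['grip_width'].round(4)); return a
                                                                                             ^^^^^^^^^^^^^^^^^^^^^
AttributeError: 'float' object has no attribute 'round'
```

```bash
sed -i "s/s\['grip_width'\].round(4)/round(s['grip_width'],4)/" h.py; python3 -c "
from h import *
a=lidang(); plan(arm.state()['eef_pos'],.04,n=1)
lift(a,[32,37,42,47,51,55,57,59,60])"
```

```text
lid by tcp 27.9 deg, r 177.6 mm (176) [ 0.4836 -0.2367  0.1509] [ 2.6 -1.  -6.3] 0.0078
now [ 0.4836 -0.2367  0.1509] err mm [0. 0. 0.]
{'dx': np.float64(0.0), 'dy': np.float64(0.0), 'dz': np.float64(0.0), 'rx': np.float64(-0.3), 'ry': np.float64(-0.1), 'rz': np.float64(-0.1), 'grip': 8.5}
32 dy 0.74 dz -1.02
37 dy 0.99 dz -1.17
42 dy 1.09 dz -1.08
47 dy 1.18 dz -0.98
51 dy 1.00 dz -0.71
55 dy 1.05 dz -0.63
57 dy 0.54 dz -0.29
59 dy 0.55 dz -0.27
60 dy 0.28 dz -0.13
```

Call:
drive_tool --steps '[{"dx":0,"dy":0.8,"dz":-1.0,"rx":-0.3,"ry":0,"rz":0,"grip":0},{"dx":0,"dy":1.0,"dz":-1.1,"rx":0,"ry":0,"rz":0,"grip":0},{"dx":0,"dy":1.1,"dz":-1.0,"rx":0,"ry":0,"rz":0,"grip":0},{"dx":0,"dy":1.2,"dz":-1.0,"rx":0,"ry":0,"rz":0,"grip":0},{"dx":0,"dy":0,"dz":0,"rx":0,"ry":0,"rz":0,"grip":0}]'

```text
clock: 7.08
eef_pos: [0.5212, -0.235, 0.194]
tcp_rot: [-2.174, -2.254, 0.008]
ft_force: [0.1, -1.0, -5.0]
grip_width: 0.0078
```

```bash
python3 -c "
from h import *
a=lidang(); plan(arm.state()['eef_pos'],.04,n=1)
lift(a,[51,55,57,59,60])"
```

```text
lid by tcp 46.3 deg, r 179.5 mm (176) [ 0.5212 -0.235   0.194 ] [ 0.1 -1.  -5. ] 0.0078
now [ 0.5212 -0.235   0.194 ] err mm [0. 0. 0.]
{'dx': np.float64(0.0), 'dy': np.float64(0.0), 'dz': np.float64(0.0), 'rx': np.float64(-0.6), 'ry': np.float64(-0.2), 'rz': np.float64(-0.2), 'grip': 8.5}
51 dy 1.17 dz -0.83
55 dy 1.05 dz -0.63
57 dy 0.54 dz -0.29
59 dy 0.55 dz -0.27
60 dy 0.28 dz -0.13
```

Call:
drive_tool --steps '[{"dx":0,"dy":1.2,"dz":-0.7,"rx":-0.6,"ry":-0.2,"rz":-0.2,"grip":0},{"dx":0,"dy":1.1,"dz":-0.6,"rx":0,"ry":0,"rz":0,"grip":0},{"dx":0,"dy":0.8,"dz":-0.3,"rx":0,"ry":0,"rz":0,"grip":0},{"dx":0,"dy":0,"dz":0,"rx":0,"ry":0,"rz":0,"grip":0},{"dx":0,"dy":0,"dz":0,"rx":0,"ry":0,"rz":0,"grip":0}]'

```text
clock: 7.7
eef_pos: [0.5479, -0.234, 0.2126]
tcp_rot: [-2.176, -2.259, 0.008]
ft_force: [-1.5, 0.8, -1.2]
grip_width: 0.0073
```

Run:
```python
from h import *
np.set_printoptions(precision=4,suppress=True)
a=lidang(); lift(a,[60])
for c in ('scene','top'):
    im,d=snap(c,c+'3.png'); P,u,v=pts(c,d)
    # case frame x from yaw .04; hinge about (.631,-.231)
    h=np.array([.456+.175,-.2375+.007]); ex=np.array([np.cos(.04),np.sin(.04)]); ey=np.array([-ex[1],ex[0]])
    q=P[:,:2]-h; X=q@ex; Y=q@ey; Z=P[:,2]
    m=(abs(Y)<.065)&(X>-.085)&(X<.01)&(Z>.085)&(Z<.19)&((abs(Y)>.03))
    A=np.c_[X[m],Z[m]]
    if len(A)<30: print(c,len(A)); continue
    for _ in range(4):
        w=A.mean(0); vv=np.linalg.svd(A-w,full_matrices=False)[2]; e=(A-w)@vv[1]; A=A[abs(e)<max(.004,1.5*e.std())]
    print(c,len(A),'panel angle',np.degrees(np.arctan(-vv[0][1]/vv[0][0])),'mean',w,'rms',e.std())
im=cv2.imread('pics/scene3.png'); cv2.imwrite('pics/s3c.png',cv2.resize(im[60:280,140:360],None,fx=2.7,fy=2.7))
```

```text
lid by tcp 56.7 deg, r 180.7 mm (176) [ 0.5479 -0.234   0.2126] [-1.5  0.8 -1.2] 0.0073
60 dy 0.91 dz -0.44
scene 1303 panel angle 55.89607457570565 mean [-0.0324  0.1339] rms 0.0017473165175570348
top 301 panel angle 55.461315089918386 mean [-0.0343  0.1378] rms 0.001254079318010918
```

View pics/s3c.png

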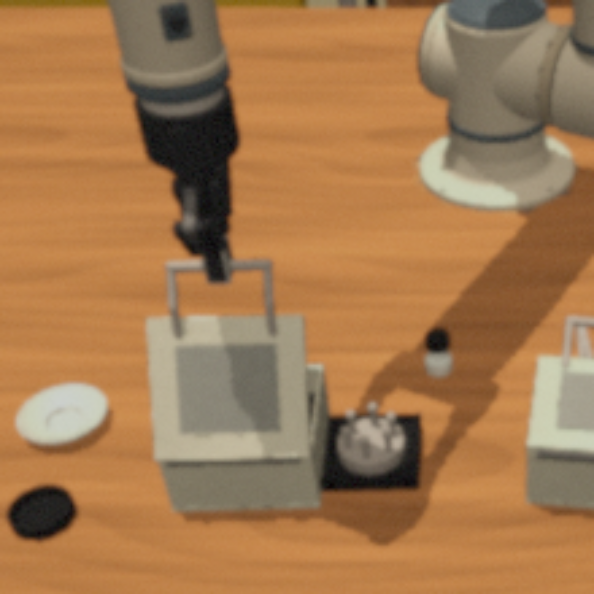

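The crop shows the lid well up and the bar still between the finger tips at (217,265), with the puck, dish and vial in place. Depth puts the panel at about 56°. One more small step remains.

Call:
drive_tool --steps '[{"dx":0,"dy":0.6,"dz":-0.2,"rx":0,"ry":0,"rz":0,"grip":0},{"dx":0,"dy":0.5,"dz":-0.2,"rx":0,"ry":0,"rz":0,"grip":0},{"dx":0,"dy":0,"dz":0,"rx":0,"ry":0,"rz":0,"grip":0},{"dx":0,"dy":0,"dz":0,"rx":0,"ry":0,"rz":0,"grip":0},{"dx":0,"dy":0,"dz":0,"rx":0,"ry":0,"rz":0,"grip":0}]'

```text
clock: 8.43
eef_pos: [0.5575, -0.2335, 0.2173]
tcp_rot: [-2.175, -2.256, 0.011]
ft_force: [-3.8, 0.8, 1.6]
grip_width: 0.0078
```

```bash
cat > chk.py <<'E'
from h import *
import sys
np.set_printoptions(precision=4,suppress=True)
lidang(); print('qvel',np.abs(arm.state()['qvel']).max())
for c in ('scene','top'):
    im,d=snap(c,c+sys.argv[1]+'.png'); P,u,v=pts(c,d)
    h=np.array([.631,-.2305]); ex=np.array([np.cos(.04),np.sin(.04)]); ey=np.array([-ex[1],ex[0]])
    q=P[:,:2]-h; X=q@ex; Y=q@ey; Z=P[:,2]
    m=(abs(Y)<.065)&(X>-.085)&(X<.01)&(Z>.085)&(Z<.185)&((abs(Y)>.03))
    A=np.c_[X[m],Z[m]]
    for _ in range(4):
        w=A.mean(0); vv=np.linalg.svd(A-w,full_matrices=False)[2]; e=(A-w)@vv[1]; A=A[abs(e)<max(.004,1.5*e.std())]
    k=w-[0,.07]
    print(c,len(A),'slope',np.degrees(np.arctan(-vv[0][1]/vv[0][0])),'from hinge',np.degrees(np.arctan2(k[1],-k[0])-np.arcsin(.008/np.hypot(*k))))
    m=(abs(Y)<.04)&(abs(Y)>.018)&(Z>.2)&(Z<.245)&(X>-.1)&(X<-.04)
    if m.any(): b=np.array([X[m].mean(),Z[m].mean()]); print('  bar surface',m.sum(),b,'ang',np.degrees(np.arctan2(b[1]-.07,-b[0])-np.arctan2(18,175)))
    for n in ('pin_puck','blank_block','vial','left_case'):
        print('  ',n,[(np.round(x['at'],3),round(x['conf'],2)) for x in optics.find_in(n,c)[:1]])
snap('wrist','w'+sys.argv[1]+'.png')
E
python3 chk.py 4
```

```text
lid by tcp 60.1 deg, r 180.9 mm (176) [ 0.5575 -0.2335  0.2173] [-3.8  0.8  1.6] 0.0078
qvel 0.001715594323113661
scene 1316 slope 59.32851729977278 from hinge 60.21352778139419
  bar surface 102 [-0.0678  0.2276] ang 60.84254393784268
   pin_puck [(array([ 0.579, -0.119,  0.03 ]), 0.78)]
   blank_block [(array([0.586, 0.23 , 0.032]), 0.64)]
   vial [(array([ 0.437, -0.056,  0.036]), 0.54)]
   left_case [(array([0.601, 0.124, 0.078]), 0.8)]
top 230 slope 59.396260442403275 from hinge 60.7408915256898
  bar surface 33 [-0.0735  0.2339] ang 59.98795524065765
   pin_puck [(array([ 0.564, -0.117,  0.03 ]), 0.97)]
   blank_block [(array([0.575, 0.233, 0.03 ]), 0.58)]
   vial [(array([ 0.426, -0.061,  0.049]), 0.49)]
   left_case [(array([ 0.6  , -0.198,  0.137]), 0.65)]
```

View pics/w4.png

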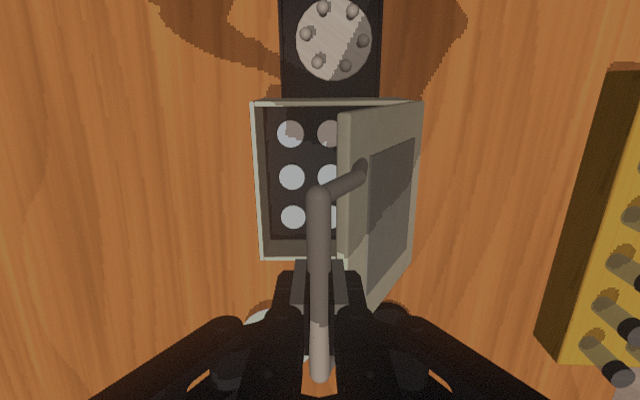

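The wrist view shows the case open, the bar (318,290) between both pads, and the puck on its tray at (333,40). All the angle measures read 59.3–60.8° and the arm is still, so I am handing in.

```bash
python3 -c "
from h import *
lidang(); print(arm.close_job())"
```

```text
lid by tcp 60.1 deg, r 180.9 mm (176) [ 0.5575 -0.2335  0.2174] [-4.1  0.   0.6] 0.0075
the job is handed in; nothing more can be done
None
```

The right case, whose tray carries the pin puck, is open at about 60° and the gripper is still holding its bar. I handed the job in at about 9 s on the robot's clock.

**Lid angle at the end:** the panel slope reads 59.3° (scene camera) and 59.4° (top camera). The panel's position from the hinge gives 60.2° and 60.7°, the bar 60.8° and 60.0°, and the tool position 60.1°. The arm was still, with about 4 N at the wrist.

**Everything else:** the puck, block and vial read within about 4 mm of where they started, which is the networks' own error. The arm never went near the left case. The scene camera still found the left case at its starting height. The top camera's answer for it was wrong: it reported the right case's raised lid. I did not re-measure the bottle, tweezers, driver, dish or lens cap at the end.

**Readings that disagreed:**
- **Arc radius:** the tool's arc came out at about 181 mm instead of 176 mm. The bar probably slid about 5 mm towards the fingertips during the lift, and the last wrist picture still shows it between both pads.
- **Finger opening:** it reads about 7.5 mm on a 10 mm bar. I did not find out why, but the hold was steady throughout.

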